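# Load the bur racks into the cleaning station and start it

## Task

Load every bur rack on the bench into the cleaning station: set each one flat on the apron in front of an empty bay (any bay) and slide it all the way in under the lips, until the spring catch it pushes aside snaps shut behind it. When all the racks are locked in, start the station by pressing the keys on the control box fully down, one at a time and letting each come back up: first the round key, then the square key, then the long bar key. Leave the other things on the bench where they are.

Things in the scene. Friction and masses are not known exactly. Their poses are not given: they have to be found in the camera images.
- station: Fixed cleaning station: aluminium plate 344 mm wide, 5 mm thick, with four parallel bays 78 mm apart. +x: the way racks slide in; +y left; z up. Origin on the bench below the midpoint between seat_2 and seat_3. Plate x=-193 to +67 mm: flat empty apron to -102, round-nosed lead-in dividers 16.5 mm high above the plate from there on, catches, stop face at +42 mm (35 mm high).
- key_round (a joint): How far the round key is pressed (m): 0 up, 0.007 fully down, counts as pressed beyond 0.0045. Spring: 2 N to start, 5.5 N fully down; it comes back up by itself.
- key_square (a joint): The same for the square key.
- key_bar (a joint): The same for the long bar-shaped key.
- key_round_top (a point): Middle of the top face of the round key (34 mm across), 58 mm above the bench when up; pressed straight down. The three white keys stand 66 mm apart in a row on the fixed grey control box (100 x 200 x 40 mm high); which key has which place varies.
- key_square_top (a point): Middle of the top face of the square key (34 x 34 mm), as above.
- key_bar_top (a point): Middle of the top face of the bar key (50 x 20 mm), as above.
- seat_1 (a point): Bay 1 (1 is leftmost, +y): where the origin of a fully home rack lies, on the plate 5 mm above the bench; axes as the station's. Any rack fits. Channel 59 mm wide; from 38 mm before (-x) to 42 mm past this point steel lips overhang it (47 mm between lips, underside 10.5 mm and top 16.5 mm above the plate), so a rack enters only by sliding flat on the plate from the apron.
- catch_1 (a joint): Spring catch of bay 1 (rad): steel leaf 40 mm long hinged at the left of the bay's mouth, tip 44 mm before the seat point and about 9 mm into the path of a rack's edge. 0: sprung in; about 0.2 while a rack holds it aside; under 0.08 again once it has snapped in behind a rack, which then has 2 mm of play. Pushing a rack past it takes 8 to 20 N.
- seat_2 (a point): Bay 2 (1 is leftmost, +y): where the origin of a fully home rack lies, on the plate 5 mm above the bench; axes as the station's. Any rack fits. Channel 59 mm wide; from 38 mm before (-x) to 42 mm past this point steel lips overhang it (47 mm between lips, underside 10.5 mm and top 16.5 mm above the plate), so a rack enters only by sliding flat on the plate from the apron.
- catch_2 (a joint): Spring catch of bay 2 (rad): steel leaf 40 mm long hinged at the left of the bay's mouth, tip 44 mm before the seat point and about 9 mm into the path of a rack's edge. 0: sprung in; about 0.2 while a rack holds it aside; under 0.08 again once it has snapped in behind a rack, which then has 2 mm of play. Pushing a rack past it takes 8 to 20 N.
- seat_3 (a point): Bay 3 (1 is leftmost, +y): where the origin of a fully home rack lies, on the plate 5 mm above the bench; axes as the station's. Any rack fits. Channel 59 mm wide; from 38 mm before (-x) to 42 mm past this point steel lips overhang it (47 mm between lips, underside 10.5 mm and top 16.5 mm above the plate), so a rack enters only by sliding flat on the plate from the apron.
- catch_3 (a joint): Spring catch of bay 3 (rad): steel leaf 40 mm long hinged at the left of the bay's mouth, tip 44 mm before the seat point and about 9 mm into the path of a rack's edge. 0: sprung in; about 0.2 while a rack holds it aside; under 0.08 again once it has snapped in behind a rack, which then has 2 mm of play. Pushing a rack past it takes 8 to 20 N.
- seat_4 (a point): Bay 4 (1 is leftmost, +y): where the origin of a fully home rack lies, on the plate 5 mm above the bench; axes as the station's. Any rack fits. Channel 59 mm wide; from 38 mm before (-x) to 42 mm past this point steel lips overhang it (47 mm between lips, underside 10.5 mm and top 16.5 mm above the plate), so a rack enters only by sliding flat on the plate from the apron.
- catch_4 (a joint): Spring catch of bay 4 (rad): steel leaf 40 mm long hinged at the left of the bay's mouth, tip 44 mm before the seat point and about 9 mm into the path of a rack's edge. 0: sprung in; about 0.2 while a rack holds it aside; under 0.08 again once it has snapped in behind a rack, which then has 2 mm of play. Pushing a rack past it takes 8 to 20 N.
- rack_a: Bur rack, one of 3 or 4 alike (one may be absent), 0.24 to 0.39 kg: steel base 84 (x) x 56 (y) x 8 mm, wooden body 84 x 40 mm from 8 to 24 mm height, and along the middle of its top an upright wooden handle rib 60 (x) x 14 mm (y) from 24 to 52 mm height. Origin: centre of the underside; x along rib and length, z up. Either short end may go in first.
- rack_b: Bur rack, one of 3 or 4 alike (one may be absent), 0.24 to 0.39 kg: steel base 84 (x) x 56 (y) x 8 mm, wooden body 84 x 40 mm from 8 to 24 mm height, and along the middle of its top an upright wooden handle rib 60 (x) x 14 mm (y) from 24 to 52 mm height. Origin: centre of the underside; x along rib and length, z up. Either short end may go in first.
- rack_c: Bur rack, one of 3 or 4 alike (one may be absent), 0.24 to 0.39 kg: steel base 84 (x) x 56 (y) x 8 mm, wooden body 84 x 40 mm from 8 to 24 mm height, and along the middle of its top an upright wooden handle rib 60 (x) x 14 mm (y) from 24 to 52 mm height. Origin: centre of the underside; x along rib and length, z up. Either short end may go in first.
- rack_d: Bur rack, one of 3 or 4 alike (one may be absent), 0.24 to 0.39 kg: steel base 84 (x) x 56 (y) x 8 mm, wooden body 84 x 40 mm from 8 to 24 mm height, and along the middle of its top an upright wooden handle rib 60 (x) x 14 mm (y) from 24 to 52 mm height. Origin: centre of the underside; x along rib and length, z up. Either short end may go in first.
- bur_block: Wooden block with standing burs, 70 x 150 x 35 mm; a bystander, to be left alone.
- file_jar: Glass jar of files, 88 mm across; a bystander, to be left alone.
- polish_tin: Round tin, 68 mm across, 45 mm high; a bystander, to be left alone.
- mallet: Hammer lying down; a bystander, to be left alone.
- bench_brush: Bench brush lying down, 160 mm long; a bystander, to be left alone.
Mind the look-alikes: they are no part of the job. Leave any orange or pink look-alike of the rack_a alone.

How it is judged:
By the outcome, as a careful person would: the job done as asked, in the order asked, and still so for the second after the job is handed in, with the robot touching nothing.
Of rack_a, rack_b, rack_c, rack_d only 3 to 4 are there at a start; the rules pass over those that are not, and their reading is None.
At some moment in a run one of rack_a, rack_b, rack_c, rack_d may be knocked a few centimetres aside while the robot is not near it.
Once in a run the grip may slacken for a moment while it holds something.
It also fails if it takes over 210 s, if anything falls off the work surface, if the arm or the gripper's body presses on something with over 40 N, if the wrist force passes 120 N, or if a joint passes its speed limit or range.

## Robot

A 6-joint arm with a two-finger parallel gripper is mounted at the origin on the work surface. World frame = base frame: x ahead of the robot, y to its left, z up, the work surface at z = 0. Lengths are in mm, angles in degrees, forces in N, time in s.
With the tool pointing down it reaches from about 375 to 925 mm from the base axis. Payload 5.7 kg.
Tool frame: the origin (TCP) lies at the very end of the fingers, on their centre line; the grasp point (between the pads) lies r.grip_depth behind it (r.grip_depth is the distance from the TCP to the grasp point, in mm); z points along the fingers, y is the line along which they close (so a half turn about z gives the same grasp; the last joint's range is limited). The gripper opens to 85 mm and grips with 20 to 120 N. Pads are 22 mm wide; open, the fingers measure 114 mm over their backs; the gripper's body (76 mm by 85 mm) begins 54 mm behind the grasp point. The pads swing forward as they close: fully open they stand 13 mm farther back than shut.
Start: joints at [-80.163, 20.558, 86.54, -0, 72.909, -6.595], TCP at [169.716, -575.465, 231.267] pointing down, gripper open.
Joint ranges: [-170.27, 170.27], [-57.76, 135], [12.27, 136.19], [-55.21, 235.2], [11.17, 155.16], [-170.74, 170.74]. Speed limits (degrees/s): [136.94, 136.94, 180, 180, 180, 180].

## Interface

Orientations are given as [roll, pitch, yaw] about the fixed x, y, z axes, in that order (R = Rz(yaw) Ry(pitch) Rx(roll)).
In Python, from plant import r gives the robot as it stands. The module is installed in compiled form; this text tells all that it offers.
- The arm moves only by the tool servo_tool, never from a script. Its argument "series" is a list of rows, each a list of 3 entries, a list of its own where there are three numbers: the shift along the world's x, y, z in units of 40 mm (1.0 is 40 mm), then the turn, a rotation vector about the world's x, y, z in units of 5 degrees (1.0 is 5 degrees), then the closure, from 0 (fully open) to 1 (shut). A call has exactly 10 rows; each row is the pose to reach, as a shift and turn from the pose commanded when the call began; what a row does not reach only later rows make up. A row lasts 1/8 s, in which the tool goes at most 62.5 mm and 10.7 degrees, less where a joint would pass 70% of its speed; a pose out of reach is approached as far as the arm can. A call with a gripper value outside its range is refused whole. The fingers move at their own pace and stop on an object; "newtons" is the grip in N (left out, the last holds). Time passes only in rows, so rows that repeat a pose let the fingers close, or fill a call up. It gives the time, the measured TCP pose, the force, the opening and the grip force at its end, in the units of the state.
- r.get_obs(): the state, without advancing time (a new reading comes with each control period).
- r.read_camera(name): name is "scene" or "side" or "wrist"; returns the picture (480x640x3 uint8, blue, green, red); there is no depth.
- r.camera_model(name): a dict with "fovy" (degrees; the focal length in pixels is half the picture's height over the tangent of half this angle, whatever the lens; pixels are square), "cx", "cy" (the principal point, pixels), "R" (3x3) and "t" (3): a world point X has camera coordinates R X + t. Camera axes: x right, y down, z forward; pixel columns grow to the right and rows downward; lengths in mm; the calibration is good to about 2 mm. The wrist camera is an equidistant fisheye: a pixel r from the principal point sees the ray r / f radians off the axis. A picture is of the moment at which its call begins: read the wrist's pose just before it. camera_model takes no time and is no camera call; for the wrist camera it gives the pose at the moment of the call.
- r.job_done(): hands the job in; it is judged then, once.
Trained networks look in the newest picture that a camera, given by its name, has taken for a name from the list of things; names that differ only in an ending like _2 or _b are one class to them, and where a whole thing is asked for, a point or a joint stands for the part that bears it (a point fixed in the world has none). Each returns a list of dicts, best first, with "score" (0 to 1); they miss things now and then, are a little off and sometimes report something else, mostly with a low value. They report only what shows in the picture. A call takes as long as a camera call. They do not tell look-alikes from the thing itself.
- r.masks_of(camera, query): "pixels" (480x640 bool, what is visible of it) and "box" ([left, top, right, bottom] in pixels, round what is visible of it).
The state is a dict: "time": time; "joint_pos": joint angles; "joint_velocities": joint speeds; "tau": joint torques, N m; "position": TCP position; "tcp_rot": TCP orientation; "wrist_force": force on the tool from outside, world axes, zero at the start; "torque": the same for the moment, N m; "width": finger opening in mm; "grasp_force": force on a finger pad.
Only numpy, scipy, OpenCV 4.12 (cv2) and the standard library are available. Lean on these libraries where they do the work, as an engineer would, in place of code of your own. Each camera call takes 0.05 s, during which the arm holds its last target. There are 200 camera calls.

## Working session

There is one attempt and no reset: what is moved stays moved. The work goes in short steps, Python scripts to look and compute and a tool call to move; the robot and the scene stay as the last step left them, time stands still between calls to the robot, and variables do not carry over. Pictures are saved under pics/ and viewed, at most 14 in all, crops included, and the job is handed in when it is done.

Besides the shell and the picture viewer there is one more tool, called by a JSON object that holds its "api" and its "payload", one argument or row to a line. servo_tool: Moves the arm, as the interface text tells. Its arguments: {"type":"object","properties":{"series":{"type":"array"},"newtons":{"type":"number"}},"required":["series"]}

```bash
mkdir -p pics
cat > h.py <<'E'
import numpy as np, cv2
from plant import r
def save(cam,name):
    im=r.read_camera(cam); cv2.imwrite(f'pics/{name}.png',im); return im
def ray(cam,u,v,m=None):
    m=m or r.camera_model(cam); f=240/np.tan(np.radians(m['fovy']/2))
    x=np.array([u-m['cx'],v-m['cy']])
    if cam=='wrist':
        q=np.hypot(*x); th=q/f
        d=np.array([*(x/max(q,1e-9)*np.sin(th)),np.cos(th)])
    else: d=np.array([*(x/f),1.])
    R=np.array(m['R']);t=np.array(m['t'])
    return -R.T@t, R.T@d
def at(cam,u,v,z,m=None):
    c,d=ray(cam,u,v,m); return c+d*(z-c[2])/d[2]
def px(cam,X,m=None):
    m=m or r.camera_model(cam); f=240/np.tan(np.radians(m['fovy']/2))
    p=np.array(m['R'])@np.array(X,float)+np.array(m['t'])
    if cam=='wrist':
        q=np.hypot(p[0],p[1]); th=np.arctan2(q,p[2]); k=f*th/max(q,1e-9)
        return np.array([m['cx']+k*p[0],m['cy']+k*p[1]])
    return np.array([m['cx']+f*p[0]/p[2],m['cy']+f*p[1]/p[2]])
E
python3 - <<'E'
from h import *
print({k:v for k,v in r.get_obs().items()}, r.grip_depth)
for c in('scene','side','wrist'):
    save(c,c+'0'); m=r.camera_model(c); print(c,m['fovy'],(-np.array(m['R']).T@m['t']).round(), np.array(m['R']).round(2).tolist())
    for q in('rack_a','station','key_round','key_square','key_bar'):
        for d in r.masks_of(c,q): print(c,q,round(d['score'],2),np.round(d['box']).tolist())
E
```

```text
{'time': 0.0, 'joint_pos': array([-8.01613906e+01,  2.06011755e+01,  8.66010089e+01, -1.17951644e-03,
        7.29097335e+01, -6.59672451e+00]), 'joint_velocities': array([-0.15188031,  0.04218978, -0.05611285, -0.06310778, -0.15377166,
       -0.01274161]), 'tau': array([ 1.41217436e-05, -5.27621198e+01, -2.78620577e+01,  4.39239898e-05,
        1.32262197e-02,  1.93327956e-06]), 'position': array([ 169.60308657, -574.78819095,  230.4065125 ]), 'tcp_rot': array([-1.79888694e+02, -1.17378739e-02,  1.64356703e+01]), 'wrist_force': array([ 0.4234323 , -0.37593248, -0.09561585]), 'torque': array([0.01701999, 0.0113964 , 0.00651075]), 'grasp_force': 0.0, 'width': 85.69446050538453} 18.700000000000003
scene 52.12105876278871 [960. 617. 992.] [[-0.84, 0.54, 0.01], [0.42, 0.66, -0.63], [-0.34, -0.53, -0.78]]
scene rack_a 0.89 [274.0, 223.0, 307.0, 254.0]
scene rack_a 0.89 [219.0, 150.0, 250.0, 173.0]
scene rack_a 0.83 [274.0, 150.0, 304.0, 176.0]
scene rack_a 0.77 [271.0, 119.0, 296.0, 139.0]
scene rack_a 0.63 [314.0, 182.0, 331.0, 200.0]
scene rack_a 0.56 [234.0, 198.0, 272.0, 225.0]
scene
[... 221 characters left out ...]
 -817.  850.] [[0.91, -0.4, 0.01], [-0.26, -0.6, -0.76], [0.31, 0.69, -0.65]]
side rack_a 0.8 [334.0, 252.0, 369.0, 291.0]
side rack_a 0.75 [408.0, 377.0, 455.0, 414.0]
side rack_a 0.73 [323.0, 446.0, 370.0, 479.0]
side rack_a 0.63 [321.0, 366.0, 366.0, 406.0]
side rack_a 0.32 [238.0, 160.0, 359.0, 255.0]
side station 0.77 [235.0, 160.0, 361.0, 251.0]
side station 0.32 [372.0, 295.0, 415.0, 331.0]
side key_round 0.58 [315.0, 313.0, 333.0, 327.0]
side key_square 0.67 [286.0, 271.0, 303.0, 290.0]
side key_bar 0.62 [291.0, 291.0, 319.0, 308.0]
wrist 65.70646984690485 [ 243. -553.  374.] [[0.28, -0.96, -0.0], [-0.91, -0.27, 0.3], [-0.29, -0.09, -0.95]]
wrist rack_a 0.95 [246.0, 0.0, 331.0, 41.0]
```

View pics/scene0.png

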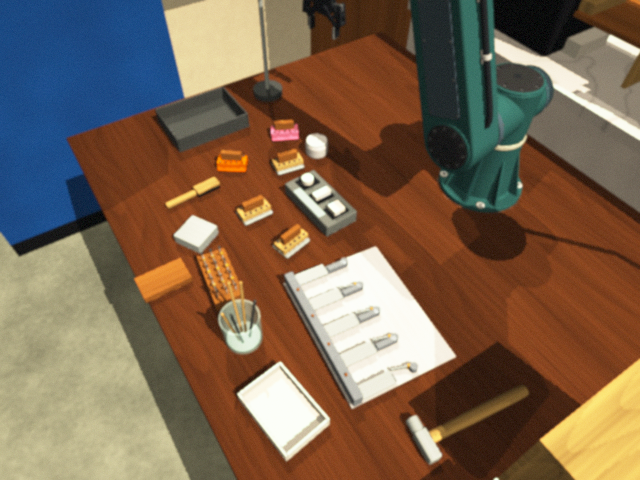

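View pics/side0.png

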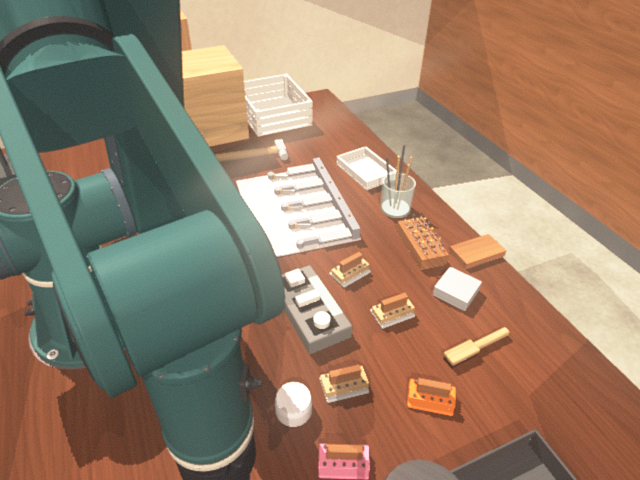

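View pics/wrist0.png

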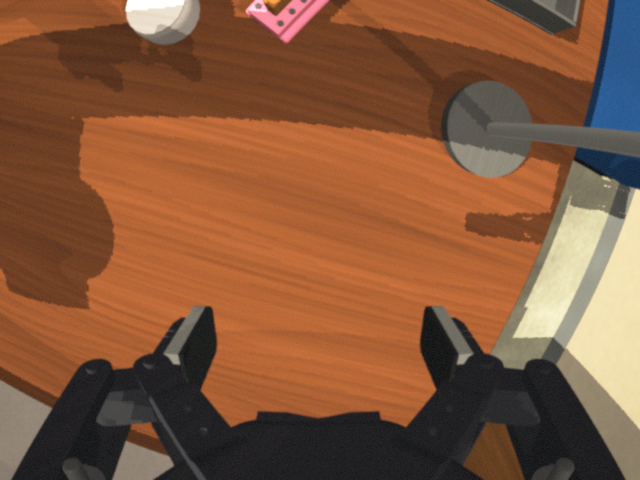

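Candidates in the scene picture: natural-wood racks at (288,161), (255,210) and (291,241); look-alikes are orange (232,160) and pink (285,130). So there are three racks; the keys are at (307,179), (320,193), (336,208). The station has its stop face toward the lower left, with dividers running from about (290,275) to (355,400).

Run:
```python
from h import *
for n,(u,v) in dict(r1=(288,155),r2=(254,203),r3=(290,234)).items(): print(n,at('scene',u,v,45).round())
for n,(u,v) in dict(r1=(345,379),r2=(394,303),r3=(350,262)).items(): print('side',n,at('side',u,v,45).round())
for n,(u,v) in dict(k1=(307,179),k2=(320,193),k3=(336,207)).items(): print(n,at('scene',u,v,58).round())
for n,(u,v) in dict(k1=(322,319),k2=(307,298),k3=(294,280)).items(): print('side',n,at('side',u,v,58).round())
for u,v in [(376,249),(455,354),(286,272),(350,402)]: print('st',at('scene',u,v,5).round())
for u,v in [(239,186),(278,254),(318,160),(358,243)]: print('st side',at('side',u,v,5).round())
a=cv2.imread('pics/scene0.png')[110:260,200:360]; b=cv2.imread('pics/side0.png')[240:480,260:470]
cv2.imwrite('pics/crop0.png',np.hstack([cv2.resize(a,(400,375)),cv2.resize(b,(328,375))]))
```

```text
r1 [ 432. -353.   45.]
r2 [ 606. -236.   45.]
r3 [581. -91.  45.]
side r1 [ 427. -374.   45.]
side r2 [ 604. -251.   45.]
side r3 [ 574. -103.   45.]
k1 [ 446. -226.   58.]
k2 [ 445. -162.   58.]
k3 [438. -96.  58.]
side k1 [ 441. -239.   58.]
side k2 [ 435. -175.   58.]
side k3 [ 429. -116.   58.]
st [405.  41.   5.]
st [436. 370.   5.]
st [636. -21.   5.]
st [692. 334.   5.]
st side [439. 342.   5.]
st side [443.  29.   5.]
st side [707. 379.   5.]
st side [644. -14.   5.]
```

View pics/crop0.png

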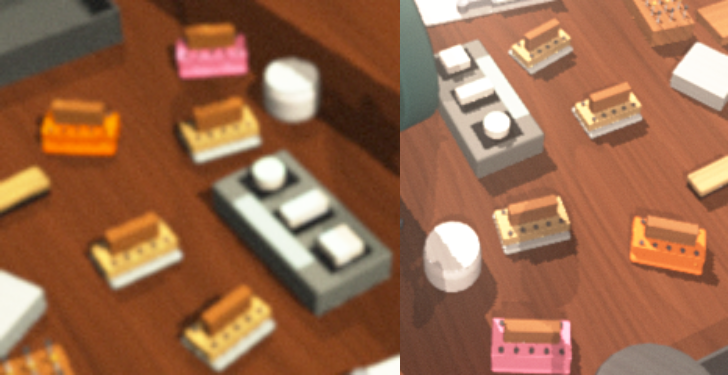

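The close crop confirms it: three natural-wood racks, pink and orange look-alikes to leave. Key order along +y is round, bar, square. Now I'll look from above with the wrist camera, first over the racks and keys, then over the station.

{"api": "servo_tool", "payload": {
  "series": [
    [[0.9,1,0.6],[0,0,-0.4],0],
    [[1.8,2,1.2],[0,0,-0.8],0],
    [[2.7,3,1.8],[0,0,-1.2],0],
    [[3.6,4,2.4],[0,0,-1.7],0],
    [[4.5,5,3],[0,0,-2.2],0],
    [[5.4,6,3.6],[0,0,-2.7],0],
    [[6.2,7.2,4.1],[0,0,-3.1],0],
    [[6.5,7.5,4.2],[0,0,-3.3],0],
    [[6.5,7.5,4.2],[0,0,-3.3],0],
    [[6.5,7.5,4.2],[0,0,-3.3],0]
  ]
}}

```text
time: 2.15
position: [429.1, -275.9, 398.8]
tcp_rot: [-180.0, 0.1, -0.1]
wrist_force: [-0.3, -0.5, -0.0]
width: 85.3
grasp_force: 0.0
```

```bash
cat > look.py <<'E'
from h import *; import sys,pickle
n=sys.argv[1]
m=r.camera_model('wrist'); im=save('wrist',n); pickle.dump(m,open(f'pics/{n}.pkl','wb'))
o=r.get_obs(); print(o['time'],o['position'].round(1),o['tcp_rot'].round(2))
for q in sys.argv[2:]:
    for d in r.masks_of('wrist',q):
        if d['score']<.3: continue
        p=d['pixels'].astype(np.uint8); x=np.argwhere(p)[:,::-1].mean(0)
        print(q,round(d['score'],2),np.round(d['box']).tolist(),x.round(1),at('wrist',*x,{'k':58}.get(q[0],30),m).round(1))
E
python3 look.py w1 rack_a key_round key_square key_bar
```

```text
2.2 [ 428.9 -276.1  398.7] [-1.7998e+02  6.0000e-02 -1.1000e-01]
rack_a 0.8 [430.0, 192.0, 484.0, 252.0] [456.1 222.9] [ 370.8 -481.5   30. ]
rack_a 0.73 [172.0, 54.0, 219.0, 116.0] [195.4  83.3] [ 573.5 -104.8   30. ]
rack_a 0.64 [353.0, 150.0, 398.0, 210.0] [375.6 178.5] [ 434.1 -355.9   30. ]
rack_a 0.64 [405.0, 56.0, 468.0, 122.0] [438.1  87.8] [ 566.2 -442.7   30. ]
rack_a 0.63 [274.0, 29.0, 314.0, 91.0] [295.1  57.2] [ 602.5 -244.8   30. ]
key_round 0.57 [273.0, 160.0, 299.0, 190.0] [286.7 175.9] [ 441.1 -234.5   58. ]
key_square 0.98 [178.0, 170.0, 208.0, 197.0] [192.8 183.6] [ 434. -105.   58.]
key_square 0.66 [274.0, 162.0, 299.0, 190.0] [286.5 176.2] [ 440.8 -234.3   58. ]
key_bar 0.87 [230.0, 161.0, 248.0, 198.0] [238.6 179.3] [ 437.8 -170.    58. ]
```

{"api": "servo_tool", "payload": {
  "series": [
    [[0.2,1,0],[0,0,0],0],
    [[0.4,2,0],[0,0,0],0],
    [[0.6,3,0],[0,0,0],0],
    [[0.8,4.4,0],[0,0,0],0],
    [[1,5.8,0],[0,0,0],0],
    [[1,7.2,0],[0,0,0],0],
    [[1,8.6,0],[0,0,0],0],
    [[1,10,0],[0,0,0],0],
    [[1,10.5,0],[0,0,0],0],
    [[1,10.5,0],[0,0,0],0]
  ]
}}

```text
time: 3.65
position: [469.6, 145.4, 399.0]
tcp_rot: [-180.0, 0.0, 0.1]
wrist_force: [-0.7, -0.8, -0.4]
width: 85.5
grasp_force: 0.0
```

```bash
python3 look.py w2 station
```

```text
3.7 [469.7 144.4 399.1] [ 1.7997e+02  2.0000e-02 -1.0000e-02]
station 0.65 [612.0, 15.0, 631.0, 103.0] [619.5  65.7] [ 701.5 -374.2   30. ]
station 0.63 [172.0, 31.0, 425.0, 226.0] [292.  124.7] [549.  181.2  30. ]
```

View pics/w1.png

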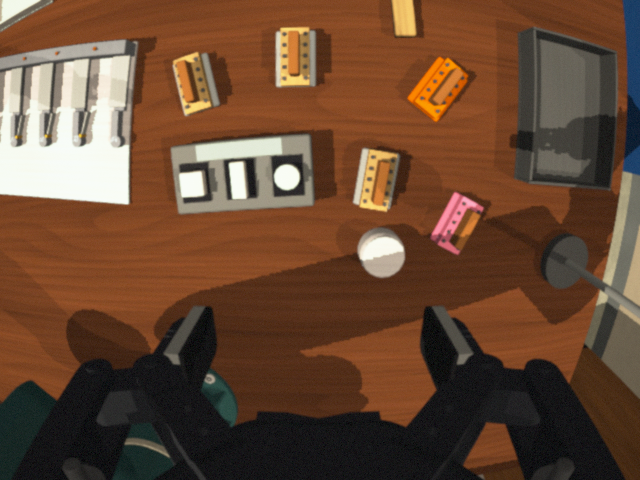

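View pics/w2.png

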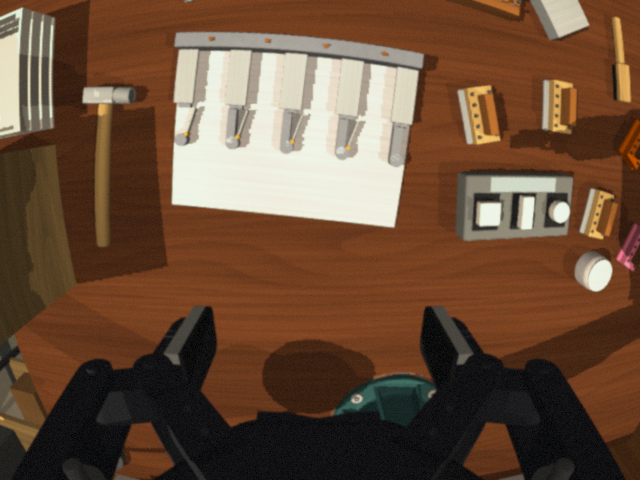

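w1 shows the three natural racks at (195,83), (295,57) and (376,180), with the keys square (193,183), bar (238,179) and round (287,177). w2 shows the station: front plate corners at (172,206) and (395,227), four empty bays. Next step is fitting poses.

```bash
cat >> h.py <<'E'
from scipy.optimize import minimize, least_squares
BOX=[(84,56,0,8),(84,40,8,24),(60,14,24,52)]
def T(p,P):
    x,y,a=p; c,s=np.cos(np.radians(a)),np.sin(np.radians(a)); P=np.asarray(P,float)
    return np.stack([x+c*P[:,0]-s*P[:,1],y+s*P[:,0]+c*P[:,1],P[:,2]],1)
def sil(p,m,S=4,z0=0,cam='wrist'):
    out=np.zeros((480*S,640*S),np.uint8)
    for l,w,a,b in BOX:
        P=T(p,[(i*l/2,j*w/2,k+z0) for i in(-1,1) for j in(-1,1) for k in(a,b)])
        q=np.array([px(cam,X,m) for X in P])*S+S/2
        cv2.fillConvexPoly(out,cv2.convexHull(q.astype(np.float32)).round().astype(np.int32),1)
    return out
def fitrack(mask,m,z0=0,cam='wrist'):
    S=4; M=cv2.resize(mask.astype(np.uint8),None,fx=S,fy=S,interpolation=cv2.INTER_NEAREST)
    c=np.argwhere(mask)[:,::-1].mean(0); X=at(cam,*c,20+z0,m); best=None
    f=lambda p:-(sil(p,m,S,z0,cam)&M).sum()/(sil(p,m,S,z0,cam)|M).sum()
    for a in(-25,0,25):
        s=minimize(f,[X[0],X[1],a],method='Nelder-Mead',options=dict(initial_simplex=[[X[0],X[1],a],[X[0]+8,X[1],a],[X[0],X[1]+8,a],[X[0],X[1],a+15]],xatol=.1,fatol=1e-4,maxiter=80))
        if best is None or s.fun<best.fun: best=s
    return best.x.round(1),round(-best.fun,3)
E
cat > fs.py <<'E'
from h import *; import pickle
m=pickle.load(open('pics/w2.pkl','rb')); im=cv2.imread('pics/w2.png').astype(float)
w=im.min(2)  # white vs wood
def cross(line):  # subpixel first crossing, line goes from plate outwards
    i=np.argmax(line<110); return i-1+(line[i-1]-110)/(line[i-1]-line[i])
F=[];L=[];R=[]
for u in range(185,390,5): 
    v0=int(206+(u-172)*21/223)-12; F.append((u,v0+cross(w[v0:v0+24,u])))
for v in range(150,200,4):
    L.append((185-cross(w[v,185:160:-1]),v)); R.append((385+cross(w[v+15,385:415]),v+15))
G=[np.array([at('wrist',u,v,5,m) for u,v in A]) for A in(F,L,R)]
def res(p):
    o=[]
    for A,k,val in zip(G,(0,1,1),(-193,172,-172)):
        a=np.radians(p[2]); d=A[:,:2]-p[:2]; loc=np.stack([d@[np.cos(a),np.sin(a)],d@[-np.sin(a),np.cos(a)]],1)
        o.append(loc[:,k]-val)
    return np.concatenate(o)
s=least_squares(res,[600,190,-5],loss='soft_l1'); print('station',s.x.round(2),'resid',np.abs(s.fun).mean().round(2),[np.mean(res(s.x)[i:j]).round(2) for i,j in((0,41),(41,54),(54,67))])
print('pred stop top corners',px('wrist',T(s.x,[(42,172,40)])[0],m),px('wrist',T(s.x,[(42,-172,40)])[0],m))
print('seats',T(s.x,[(0,y,5) for y in(117,39,-39,-117)]).round(1).tolist())
print('apron -150',T(s.x,[(-150,y,5) for y in(117,39,-39,-117)]).round(1).tolist())
E
python3 fs.py
python3 - <<'E'
from h import *
m=r.camera_model('wrist'); r.read_camera('wrist')
for d in r.masks_of('wrist','rack_a'):
    if d['score']>.3: print(d['box'],d['score'],*fitrack(d['pixels'],m))
E
```

```text
station [608.07 180.71  -6.37] resid 0.48 [np.float64(-0.0), np.float64(1.09), np.float64(-1.1)]
pred stop top corners [173.28200639  47.14070031] [422.17016515  69.12159229]
seats [[621.1, 297.0, 5.0], [612.4, 219.5, 5.0], [603.7, 142.0, 5.0], [595.1, 64.4, 5.0]]
apron -150 [[472.0, 313.6, 5.0], [463.3, 236.1, 5.0], [454.7, 158.6, 5.0], [446.0, 81.1, 5.0]]
[616.1, 118.2, 640.0, 166.9] 0.92 [ 510.8 -302.8  -65.6] -0.0
[455.7, 85.9, 496.9, 142.6] 0.91 [ 640.8  -23.6 -215. ] -0.0
[579.0, 190.0, 614.8, 237.3] 0.9 [ 511.1 -281.5 -241.7] -0.0
[539.6, 81.2, 573.5, 135.5] 0.83 [ 647.7 -142.3  -60. ] -0.0
[615.9, 223.2, 640.0, 267.5] 0.79 [ 300.  -433.5   35. ] -0.0
[170.2, 31.2, 423.5, 228.0] 0.45 [556.7 181.6 -25. ] -27561413894165.68h.py:38: RuntimeWarning: overflow encountered in scalar negative
  f=lambda p:-(sil(p,m,S,z0,cam)&M).sum()/(sil(p,m,S,z0,cam)|M).sum()
```

```bash
sed -i 's/f=lambda p:.*/f=lambda p:-float((sil(p,m,S,z0,cam)\&M).sum())\/float((sil(p,m,S,z0,cam)|M).sum())/' h.py
cat > racks.py <<'E'
from h import *
m=r.camera_model('wrist'); r.read_camera('wrist')
for d in r.masks_of('wrist','rack_a'):
    b=d['box']
    if d['score']>.3 and b[0]>2 and b[1]>2 and b[2]<638 and b[2]-b[0]<120:print(np.round(b),round(d['score'],2),*fitrack(d['pixels'],m))
o=r.get_obs();print(o['time'],o['position'].round(1),o['tcp_rot'].round(2),o['wrist_force'].round(1),o['width'])
E
python3 racks.py
```

```text
[455.  88. 497. 142.] 0.95 [576.2 -97.1  14.2] 0.946
[581. 188. 616. 238.] 0.73 [ 430.2 -361.5   -9.3] 0.923
[542.  80. 572. 136.] 0.57 [ 6.070e+02 -2.449e+02 -4.000e-01] 0.921
3.95 [469.9 143.5 399.3] [ 1.7999e+02 -0.0000e+00 -1.7000e-01] [0.1 0.  0. ] 85.47062444084015
```

{"api": "servo_tool", "payload": {
  "series": [
    [[0.3,-0.7,-0.5],[0,0,0.3],0],
    [[0.7,-1.6,-1.2],[0,0,0.8],0],
    [[1.1,-2.5,-1.9],[0,0,1.2],0],
    [[1.5,-3.4,-2.6],[0,0,1.6],0],
    [[1.9,-4.3,-3.3],[0,0,2],0],
    [[2.3,-5.2,-4],[0,0,2.4],0],
    [[2.55,-5.8,-4.4],[0,0,2.7],0],
    [[2.65,-6.05,-4.6],[0,0,2.85],0],
    [[2.65,-6.05,-4.6],[0,0,2.85],0],
    [[2.65,-6.05,-4.6],[0,0,2.85],0]
  ]
}}

```text
time: 5.2
position: [575.7, -96.8, 216.1]
tcp_rot: [-180.0, -0.1, 14.2]
wrist_force: [-0.0, -1.1, -0.4]
width: 85.4
grasp_force: 0.0
```

```bash
python3 racks.py
```

```text
[287. 163. 350. 254.] 0.84 [576.3 -96.2  13.1] 0.979
[426. 171. 501. 263.] 0.65 [ 6.067e+02 -2.436e+02 -1.000e-01] 0.936
[484. 338. 523. 364.] 0.63 [ 449.6 -375.1   60.2] 0.33
5.3 [575.8 -96.6 216.2] [ 1.7998e+02 -7.0000e-02  1.4230e+01] [ 0.7 -0.4 -0.6] 85.04668832295104
```

{"api": "servo_tool", "payload": {
  "series": [
    [[0,0,-1.2],[0,0,-0.2],0],
    [[0,0.02,-2.6],[0,0,-0.2],0],
    [[0,0.02,-3.8],[0,0,-0.2],0.3],
    [[0,0.02,-4.5],[0,0,-0.2],0.3],
    [[0,0.02,-4.7],[0,0,-0.2],0.3],
    [[0,0.02,-4.7],[0,0,-0.2],0.5],
    [[0,0.02,-4.7],[0,0,-0.2],1],
    [[0,0.02,-4.7],[0,0,-0.2],1],
    [[0,0.02,-4.7],[0,0,-0.2],1],
    [[0,0.02,-4.7],[0,0,-0.2],1]
  ],
  "newtons": 80
}}

```text
time: 6.55
position: [577.0, -96.9, 29.0]
tcp_rot: [179.9, -0.2, 13.2]
wrist_force: [-0.8, 2.0, 6.9]
width: 12.2
grasp_force: 79.8
```

{"api": "servo_tool", "payload": {
  "series": [
    [[0,0,0.8],[0,0,0],1],
    [[0,0,1.8],[0,0,0],1],
    [[-0.4,0.6,2.2],[0,0,-0.6],1],
    [[-1.1,1.6,2.2],[0,0,-1.4],1],
    [[-1.8,2.6,2.2],[0,0,-2.2],1],
    [[-2.5,3.5,2.2],[0,0,-3],1],
    [[-3,4.2,2.2],[0,0,-3.7],1],
    [[-3.19,4.44,2],[0,0,-3.92],1],
    [[-3.19,4.44,1.4],[0,0,-3.92],1],
    [[-3.19,4.44,0.9],[0,0,-3.92],1]
  ]
}}

```text
time: 7.8
position: [448.1, 81.2, 63.3]
tcp_rot: [-180.0, -0.1, -6.4]
wrist_force: [-0.8, 0.0, -2.7]
width: 12.2
grasp_force: 78.7
```

```bash
python3 look.py w3
```

```text
7.85 [446.8  81.   61.3] [ 1.7999e+02  1.2000e-01 -6.4000e+00]
```

View pics/w3.png

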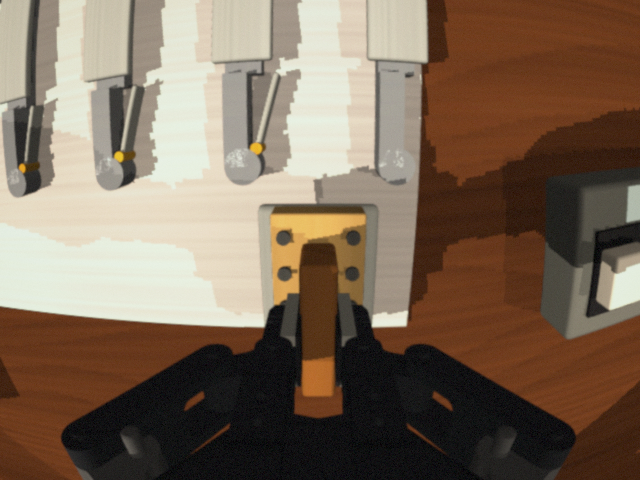

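The rack is square in the grip above the apron, with bay 4's divider noses at (243,165) and (396,165). I'll check those noses and the rack edge against the model.

Run:
```python
from h import *; import pickle
m=pickle.load(open('pics/w3.pkl','rb'))
a=np.radians(-6.37); 
def loc(X): d=X[:2]-[608.07,180.71]; return np.array([d@[np.cos(a),np.sin(a)],d@[-np.sin(a),np.cos(a)]]).round(1)
for n,u,v,z in [('noseL',243,165,21.5),('noseR',396,165,21.5),('nose2',113,172,21.5),('divL far',212,62,21.5),('divL farR',272,62,21.5),('divR farL',368,62,21.5),('divR farR',428,62,21.5),('rackTL',261,208,40),('rackTR',377,208,40),('bodyTL',271,208,56),('bodyTR',367,212,56),('plateFR',408,326,5),('plateR',418,150,5)]: print(n,loc(at('wrist',u,v,z,m)))
```

```text
noseL [-89.9 -78.7]
noseR [ -89.9 -155.6]
nose2 [-89.9  -3. ]
divL far [-36.3 -63.5]
divL farR [-38.4 -93.9]
divR farL [ -38.3 -140.8]
divR farR [ -36.2 -171.3]
rackTL [-108.2  -90.1]
rackTR [-108.2 -143.6]
bodyTL [-104.7  -96.8]
bodyTR [-106.4 -136.8]
plateFR [-192.1 -173.8]
plateR [ -82.7 -171.4]
```

{"api": "servo_tool", "payload": {
  "series": [
    [[0,0,-0.4],[0,0,0],1],
    [[0,0,-0.7],[0,0,0],1],
    [[0,0,-0.78],[0,0,0],1],
    [[0,0,-0.78],[0,0,0],1],
    [[0.25,-0.03,-0.78],[0,0,0],1],
    [[0.5,-0.06,-0.78],[0,0,0],1],
    [[0.75,-0.08,-0.78],[0,0,0],1],
    [[1,-0.11,-0.78],[0,0,0],1],
    [[1.25,-0.14,-0.78],[0,0,0],1],
    [[1.25,-0.14,-0.78],[0,0,0],1]
  ],
  "newtons": 100
}}

```text
time: 9.1
position: [488.5, 75.4, 33.7]
tcp_rot: [179.9, 0.9, -6.4]
wrist_force: [-24.6, -0.3, 43.3]
width: 11.9
grasp_force: 109.9
```

{"api": "servo_tool", "payload": {
  "series": [
    [[0,0,0.02],[0,0,0],1],
    [[0,0,0.04],[0,0,0],1],
    [[0,0,0.04],[0,0,0],1],
    [[0,0,0.04],[0,0,0],1],
    [[0,0,0.04],[0,0,0],1],
    [[0,0,0.04],[0,0,0],1],
    [[0,0,0.04],[0,0,0],1],
    [[0,0,0.04],[0,0,0],1],
    [[0,0,0.04],[0,0,0],1],
    [[0,0,0.04],[0,0,0],1]
  ]
}}

```text
time: 10.35
position: [497.7, 74.4, 34.1]
tcp_rot: [179.9, 0.0, -6.4]
wrist_force: [-1.7, -4.7, -0.2]
width: 11.9
grasp_force: 103.5
```

```bash
python3 look.py w4
```

```text
10.4 [497.7  74.4  34.1] [ 1.7993e+02  4.0000e-02 -6.4100e+00]
```

View pics/w4.png

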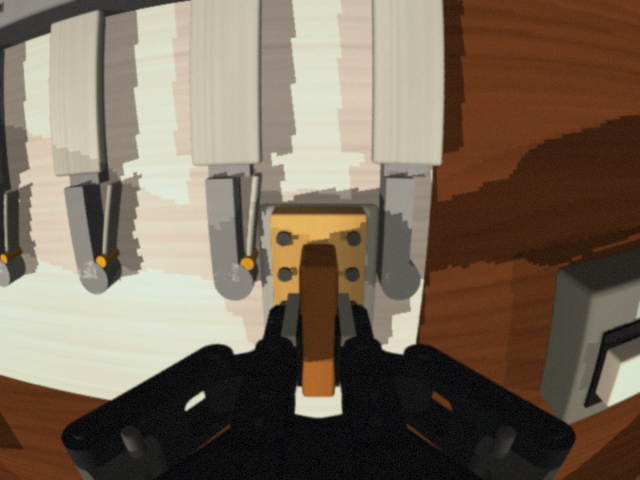

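{"api": "servo_tool", "payload": {
  "series": [
    [[0.25,-0.03,0],[0,0,0],1],
    [[0.5,-0.06,0],[0,0,0],1],
    [[0.75,-0.08,0],[0,0,0],1],
    [[1,-0.11,0],[0,0,0],1],
    [[1.25,-0.14,0],[0,0,0],1],
    [[1.5,-0.17,0],[0,0,0],1],
    [[1.75,-0.2,0],[0,0,0],1],
    [[2,-0.22,0],[0,0,0],1],
    [[2.2,-0.25,0],[0,0,0],1],
    [[2.3,-0.26,0],[0,0,0],1]
  ]
}}

```text
time: 11.65
position: [588.8, 64.8, 33.8]
tcp_rot: [180.0, 0.2, -6.4]
wrist_force: [-9.5, -2.5, 11.4]
width: 11.9
grasp_force: 105.0
```

{"api": "servo_tool", "payload": {
  "series": [
    [[0.04,0,0],[0,0,0],1],
    [[0.08,-0.01,0],[0,0,0],1],
    [[0.12,-0.01,0],[0,0,0],1],
    [[0.16,-0.02,0],[0,0,0],1],
    [[0.2,-0.02,0],[0,0,0],1],
    [[0.25,-0.03,0],[0,0,0],1],
    [[0.25,-0.03,0],[0,0,0],1],
    [[0.25,-0.03,0],[0,0,0],1],
    [[0.25,-0.03,0],[0,0,0],1],
    [[0.25,-0.03,0],[0,0,0],1]
  ]
}}

```text
time: 12.9
position: [597.2, 64.3, 33.8]
tcp_rot: [-180.0, 0.3, -6.4]
wrist_force: [-9.5, -0.2, 10.5]
width: 11.9
grasp_force: 105.1
```

```bash
python3 look.py w5
```

```text
12.95 [597.2  64.3  33.8] [-179.99    0.34   -6.41]
```

View pics/w5.png

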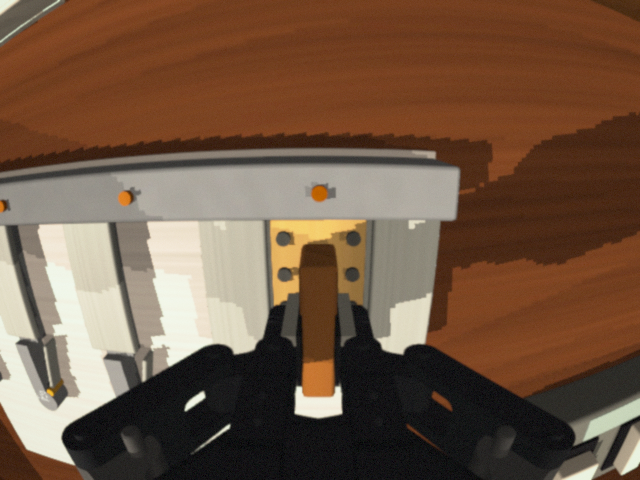

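The rack front is against or near the stop (row ~219). I'll push slightly further to make sure.

{"api": "servo_tool", "payload": {
  "series": [
    [[0.04,0,0.01],[0,0,0],1],
    [[0.08,-0.01,0.01],[0,0,0],1],
    [[0.12,-0.01,0.01],[0,0,0],1],
    [[0.12,-0.01,0.01],[0,0,0],1],
    [[0.12,-0.01,0.01],[0,0,0],1],
    [[0.12,-0.01,0.01],[0,0,0],1],
    [[0.12,-0.01,0.01],[0,0,0],1],
    [[0.12,-0.01,0.01],[0,0,0],1],
    [[0.12,-0.01,0.01],[0,0,0],1],
    [[0.12,-0.01,0.01],[0,0,0],1]
  ]
}}

```text
time: 14.2
position: [597.1, 64.3, 33.8]
tcp_rot: [180.0, 0.8, -6.4]
wrist_force: [-19.9, 0.8, 17.7]
width: 12.5
grasp_force: 106.2
```

{"api": "servo_tool", "payload": {
  "series": [
    [[-0.1,0.01,0],[0,0,0],1],
    [[-0.17,0.02,0],[0,0,0],1],
    [[-0.17,0.02,0],[0,0,0],0.6],
    [[-0.17,0.02,0],[0,0,0],0.5],
    [[-0.17,0.02,0.1],[0,0,0],0.5],
    [[-0.17,0.02,0.8],[0,0,0],0.5],
    [[-0.4,0.02,2],[0,0,0],0.4],
    [[-1.5,0.02,3.2],[0,0,0],0.2],
    [[-2.5,0.02,4],[0,0,0],0],
    [[-2.5,0.02,4],[0,0,0],0]
  ]
}}

```text
time: 15.45
position: [504.1, 64.4, 197.0]
tcp_rot: [-180.0, -0.2, -6.4]
wrist_force: [0.6, 0.7, -0.8]
width: 85.5
grasp_force: 0.0
```

```bash
python3 look.py w6
python3 - <<'E'
import cv2
im=cv2.imread('pics/w6.png'); cv2.imwrite('pics/w6c.png',cv2.resize(im[0:320,100:500],None,fx=1.9,fy=1.9,interpolation=cv2.INTER_CUBIC)[:600])
E
```

```text
15.5 [505.4  64.3 195.8] [-179.96   -0.23   -6.41]
```

View pics/w6c.png

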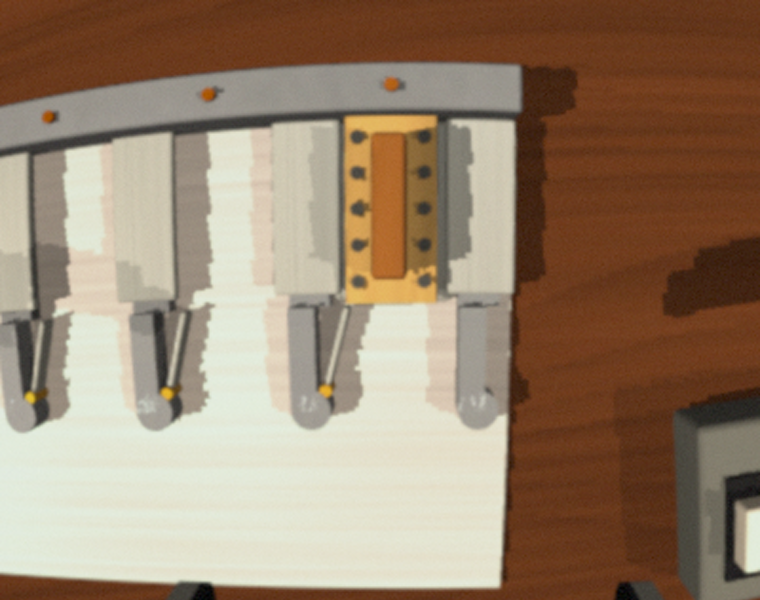

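The catch tip is back in behind the rack, at the same slant as the empty bays, so rack 1 is locked. Next is the rack at (607,-244).

{"api": "servo_tool", "payload": {
  "series": [
    [[0.2,-0.7,0.3],[0,0,0],0],
    [[0.5,-1.7,0.5],[0,0,0.2],0],
    [[0.9,-2.8,0.5],[0,0,0.5],0],
    [[1.3,-3.9,0.5],[0,0,0.7],0],
    [[1.7,-5.1,0.5],[0,0,0.9],0],
    [[2.1,-6.3,0.5],[0,0,1.1],0],
    [[2.4,-7.2,0.5],[0,0,1.26],0],
    [[2.55,-7.7,0.5],[0,0,1.26],0],
    [[2.55,-7.7,0.5],[0,0,1.26],0],
    [[2.55,-7.7,0.5],[0,0,1.26],0]
  ]
}}

```text
time: 16.75
position: [606.5, -242.4, 213.5]
tcp_rot: [-179.9, 0.1, -0.1]
wrist_force: [0.9, -0.4, 0.1]
width: 85.4
grasp_force: 0.0
```

```bash
python3 racks.py
```

```text
[390. 326. 433. 398.] 0.96 [ 430.1 -359.    -5.3] 0.598
[470. 200. 552. 287.] 0.91 [ 568.4 -450.6  -37.4] 0.936
[ 24. 192.  67. 263.] 0.67 [591.7  84.5 -12.8] 0.764
[289. 165. 350. 257.] 0.55 [ 6.065e+02 -2.435e+02  1.000e-01] 0.971
[506. 358. 526. 366.] 0.51 [ 376.1 -509.5   41.5] 0.07
16.85 [ 606.6 -242.2  214. ] [-1.7995e+02  3.0000e-02 -5.0000e-02] [ 0.1 -0.1  0.3] 85.2022171967929
```

{"api": "servo_tool", "payload": {
  "series": [
    [[0,0,-1.2],[0,0,0],0],
    [[0,0,-2.6],[0,0,0],0],
    [[0,0,-3.8],[0,0,0],0.3],
    [[0,0,-4.5],[0,0,0],0.3],
    [[0,0,-4.65],[0,0,0],0.3],
    [[0,0,-4.65],[0,0,0],0.5],
    [[0,0,-4.65],[0,0,0],1],
    [[0,0,-4.65],[0,0,0],1],
    [[0,0,-4.65],[0,0,0],1],
    [[0,0,-4.65],[0,0,0],1]
  ],
  "newtons": 100
}}

```text
time: 18.1
position: [608.1, -244.3, 30.0]
tcp_rot: [179.9, -0.2, -0.1]
wrist_force: [-0.5, 0.8, 6.9]
width: 12.0
grasp_force: 98.7
```

{"api": "servo_tool", "payload": {
  "series": [
    [[0,0,0.8],[0,0,0],1],
    [[0,0.2,1.8],[0,0,0],1],
    [[-0.3,1,2.3],[0,0,-0.1],1],
    [[-0.8,2.3,2.3],[0,0,-0.3],1],
    [[-1.3,3.7,2.3],[0,0,-0.5],1],
    [[-1.9,5.1,2.3],[0,0,-0.7],1],
    [[-2.4,6.5,2.3],[0,0,-0.9],1],
    [[-2.9,7.9,2.3],[0,0,-1.1],1],
    [[-3.4,9.2,2.3],[0,0,-1.2],1],
    [[-3.75,10.05,2.1],[0,0,-1.26],1]
  ]
}}

```text
time: 19.35
position: [456.1, 160.2, 112.8]
tcp_rot: [-179.9, -0.1, -6.4]
wrist_force: [0.1, -0.5, -3.2]
width: 12.1
grasp_force: 98.2
```

{"api": "servo_tool", "payload": {
  "series": [
    [[0,0,-0.2],[0,0,0],1],
    [[0,0,-0.8],[0,0,0],1],
    [[0,0,-1.2],[0,0,0],1],
    [[0,0,-1.2],[0,0,0],1],
    [[0,0,-1.2],[0,0,0],1],
    [[0,0,-1.2],[0,0,0],1],
    [[0,0,-1.2],[0,0,0],1],
    [[0,0,-1.2],[0,0,0],1],
    [[0,0,-1.2],[0,0,0],1],
    [[0,0,-1.2],[0,0,0],1]
  ]
}}

```text
time: 20.6
position: [456.9, 158.2, 64.1]
tcp_rot: [-180.0, -0.0, -6.4]
wrist_force: [0.3, 0.2, -3.0]
width: 12.3
grasp_force: 98.3
```

```bash
cat > chk.py <<'E'
from h import *; import sys
m=r.camera_model('wrist'); save('wrist',sys.argv[1])
o=r.get_obs();print(o['time'],o['position'].round(1),o['tcp_rot'].round(2),o['wrist_force'].round(1),round(o['width'],1))
z0=o['position'][2]-29.0
S=np.array([608.07,180.71]); a=np.radians(-6.37)
for d in r.masks_of('wrist','rack_a'):
    b=d['box']
    if d['score']>.3 and 200<b[0]<330 and b[2]<450:
        # edges of the base's visible front part, at rows 225-250
        for v in (222,235,250):
            u=np.where(d['pixels'][v])[0]
            for q in (u.min(),u.max()+1):
                D=at('wrist',q-.5,v,8+z0,m)[:2]-S; print(v,q,(D@[np.cos(a),np.sin(a)]).round(1),(D@[-np.sin(a),np.cos(a)]).round(1))
E
python3 chk.py w7
```

```text
20.65 [456.9 158.2  64.1] [-179.99   -0.     -6.41] [-0.6 -0.8 -2.9] 12.0
222 259 -114.1 -11.6
222 377 -114.1 -65.8
235 260 -120.3 -11.8
235 377 -120.4 -66.1
250 260 -127.7 -11.4
250 376 -127.7 -66.0
```

{"api": "servo_tool", "payload": {
  "series": [
    [[0,0,-0.4],[0,0,0],1],
    [[0,0,-0.7],[0,0,0],1],
    [[0,0,-0.76],[0,0,0],1],
    [[0,0,-0.76],[0,0,0],1],
    [[0.25,-0.03,-0.76],[0,0,0],1],
    [[0.5,-0.06,-0.76],[0,0,0],1],
    [[0.75,-0.08,-0.76],[0,0,0],1],
    [[1,-0.11,-0.76],[0,0,0],1],
    [[1.25,-0.14,-0.76],[0,0,0],1],
    [[1.25,-0.14,-0.76],[0,0,0],1]
  ]
}}

```text
time: 21.95
position: [502.4, 151.6, 34.4]
tcp_rot: [179.9, 0.4, -6.4]
wrist_force: [-12.9, -3.8, 23.1]
width: 12.2
grasp_force: 104.5
```

{"api": "servo_tool", "payload": {
  "series": [
    [[0,0,0.02],[0,0,0],1],
    [[0.25,-0.03,0.02],[0,0,0],1],
    [[0.5,-0.06,0.02],[0,0,0],1],
    [[0.8,-0.09,0.02],[0,0,0],1],
    [[1.1,-0.12,0.02],[0,0,0],1],
    [[1.4,-0.16,0.02],[0,0,0],1],
    [[1.7,-0.19,0.02],[0,0,0],1],
    [[2,-0.22,0.02],[0,0,0],1],
    [[2.2,-0.25,0.02],[0,0,0],1],
    [[2.3,-0.26,0.02],[0,0,0],1]
  ]
}}

```text
time: 23.2
position: [596.0, 141.4, 34.4]
tcp_rot: [179.9, 0.3, -6.4]
wrist_force: [-10.4, -2.4, 12.4]
width: 12.1
grasp_force: 102.7
```

{"api": "servo_tool", "payload": {
  "series": [
    [[0.04,0,0],[0,0,0],1],
    [[0.08,-0.01,0],[0,0,0],1],
    [[0.12,-0.01,0],[0,0,0],1],
    [[0.16,-0.02,0],[0,0,0],1],
    [[0.2,-0.02,0],[0,0,0],1],
    [[0.25,-0.03,0],[0,0,0],1],
    [[0.3,-0.03,0],[0,0,0],1],
    [[0.3,-0.03,0],[0,0,0],1],
    [[0.3,-0.03,0],[0,0,0],1],
    [[0.3,-0.03,0],[0,0,0],1]
  ]
}}

```text
time: 24.45
position: [606.6, 140.7, 34.5]
tcp_rot: [179.9, 0.4, -6.4]
wrist_force: [-10.3, -1.2, 12.0]
width: 12.1
grasp_force: 102.9
```

{"api": "servo_tool", "payload": {
  "series": [
    [[0.04,0,0],[0,0,0],1],
    [[0.08,-0.01,0],[0,0,0],1],
    [[0.12,-0.01,0],[0,0,0],1],
    [[0.12,-0.01,0],[0,0,0],1],
    [[0.12,-0.01,0],[0,0,0],1],
    [[0.12,-0.01,0],[0,0,0],1],
    [[0.12,-0.01,0],[0,0,0],1],
    [[0.12,-0.01,0],[0,0,0],1],
    [[0.12,-0.01,0],[0,0,0],1],
    [[0.12,-0.01,0],[0,0,0],1]
  ]
}}

```text
time: 25.7
position: [606.7, 140.7, 34.5]
tcp_rot: [179.9, 0.9, -6.4]
wrist_force: [-21.9, -0.1, 24.0]
width: 11.9
grasp_force: 104.5
```

At the stop. Relax, release and look.

{"api": "servo_tool", "payload": {
  "series": [
    [[-0.1,0.01,0],[0,0,0],1],
    [[-0.2,0.02,0],[0,0,0],1],
    [[-0.2,0.02,0],[0,0,0],0.6],
    [[-0.2,0.02,0],[0,0,0],0.5],
    [[-0.2,0.02,0.1],[0,0,0],0.5],
    [[-0.2,0.02,0.8],[0,0,0],0.5],
    [[-0.4,0.02,2],[0,0,0],0.4],
    [[-1.5,0.02,3.2],[0,0,0],0.2],
    [[-2.5,0.02,4],[0,0,0],0],
    [[-2.5,0.02,4],[0,0,0],0]
  ]
}}

```text
time: 26.95
position: [514.7, 141.7, 197.4]
tcp_rot: [-179.9, -0.2, -6.4]
wrist_force: [1.0, 0.8, -0.6]
width: 85.4
grasp_force: 0.0
```

```bash
python3 look.py w8
python3 - <<'E'
import cv2
im=cv2.imread('pics/w8.png'); cv2.imwrite('pics/w8c.png',cv2.resize(im[0:320,100:500],None,fx=1.9,fy=1.9,interpolation=cv2.INTER_CUBIC)[:600])
E
```

```text
27.0 [516.  141.6 196.1] [-179.94   -0.19   -6.39]
```

View pics/w8c.png

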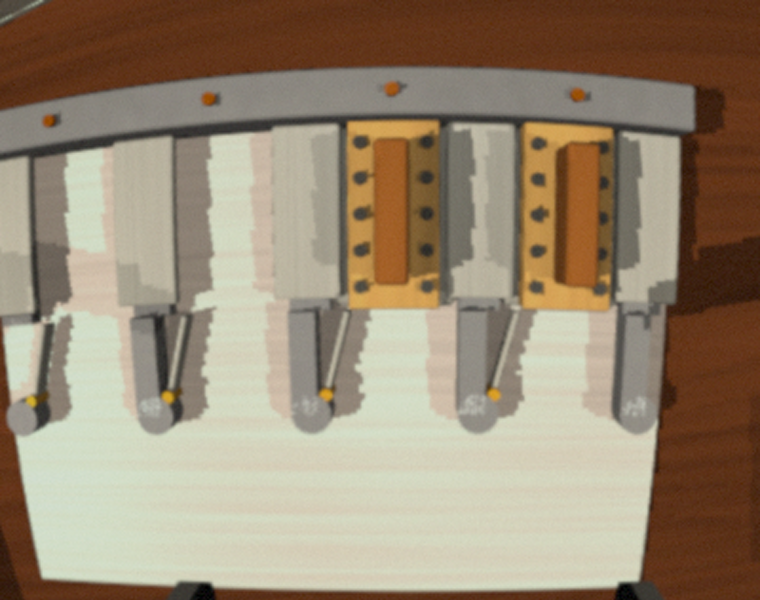

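Both racks are in with their catches snapped shut. Now the third rack.

{"api": "servo_tool", "payload": {
  "series": [
    [[-0.1,-0.8,0.2],[0,0,0],0],
    [[-0.3,-2.2,0.5],[0,0,-0.1],0],
    [[-0.5,-3.6,0.5],[0,0,-0.2],0],
    [[-0.8,-5,0.5],[0,0,-0.3],0],
    [[-1.1,-6.4,0.5],[0,0,-0.4],0],
    [[-1.4,-7.8,0.5],[0,0,-0.5],0],
    [[-1.7,-9.2,0.5],[0,0,-0.58],0],
    [[-1.9,-10.6,0.5],[0,0,-0.58],0],
    [[-2.1,-11.9,0.5],[0,0,-0.58],0],
    [[-2.14,-12.53,0.5],[0,0,-0.58],0]
  ]
}}

```text
time: 28.25
position: [430.0, -363.4, 213.3]
tcp_rot: [180.0, 0.0, -9.5]
wrist_force: [0.0, 0.5, -0.6]
width: 85.3
grasp_force: 0.0
```

```bash
python3 racks.py; python3 racks.py
```

```text
[288. 167. 346. 252.] 0.91 [ 430.9 -360.6   -8.8] 0.956
[414. 203. 488. 293.] 0.65 [ 364.8 -492.5  -25.3] 0.959
28.35 [ 430.4 -362.8  213.4] [179.99   0.    -9.48] [-0.8  0.8  0. ] 85.40159546114265
[341.   2. 430. 102.] 0.93 [ 568.8 -450.5  -36.2] 0.97
[286. 167. 345. 254.] 0.63 [ 430.5 -360.5   -9.2] 0.976
28.45 [ 430.2 -359.2  213.5] [-1.7989e+02  7.0000e-02 -9.3500e+00] [-0.2  0.3 -0.3] 85.59876431467029
```

{"api": "servo_tool", "payload": {
  "series": [
    [[0.01,-0.01,-1.2],[0,0,0],0],
    [[0.01,-0.01,-2.6],[0,0,0.03],0],
    [[0.01,-0.01,-3.8],[0,0,0.03],0.3],
    [[0.01,-0.01,-4.5],[0,0,0.03],0.3],
    [[0.01,-0.01,-4.66],[0,0,0.03],0.3],
    [[0.01,-0.01,-4.66],[0,0,0.03],0.5],
    [[0.01,-0.01,-4.66],[0,0,0.03],1],
    [[0.01,-0.01,-4.66],[0,0,0.03],1],
    [[0.01,-0.01,-4.66],[0,0,0.03],1],
    [[0.01,-0.01,-4.66],[0,0,0.03],1]
  ],
  "newtons": 100
}}

```text
time: 29.7
position: [431.4, -361.0, 29.8]
tcp_rot: [179.9, -0.1, -9.2]
wrist_force: [1.1, 1.5, 6.0]
width: 12.0
grasp_force: 98.2
```

{"api": "servo_tool", "payload": {
  "series": [
    [[0,0,0.8],[0,0,0],1],
    [[0,0,2],[0,0,0],1],
    [[0.1,0.3,2.8],[0,0,0],1],
    [[0.4,1.2,3],[0,0,0.1],1],
    [[0.7,2.4,3],[0,0,0.2],1],
    [[1,3.7,3],[0,0,0.3],1],
    [[1.2,5,3],[0,0,0.4],1],
    [[1.2,6.3,3],[0,0,0.5],1],
    [[1.2,7.6,3],[0,0,0.55],1],
    [[1.2,8.6,3],[0,0,0.55],1]
  ]
}}

```text
time: 30.95
position: [477.8, -14.2, 148.5]
tcp_rot: [-180.0, -0.0, -6.4]
wrist_force: [-0.1, -0.4, -3.7]
width: 12.0
grasp_force: 98.6
```

{"api": "servo_tool", "payload": {
  "series": [
    [[-0.1,1.2,0],[0,0,0],1],
    [[-0.2,2.5,0],[0,0,0],1],
    [[-0.3,3.8,0],[0,0,0],1],
    [[-0.33,5,0],[0,0,0],1],
    [[-0.33,5.9,-0.3],[0,0,0],1],
    [[-0.33,6.3,-1],[0,0,0],1],
    [[-0.33,6.3,-1.8],[0,0,0],1],
    [[-0.33,6.3,-2.1],[0,0,0],1],
    [[-0.33,6.3,-2.1],[0,0,0],1],
    [[-0.33,6.3,-2.1],[0,0,0],1]
  ]
}}

```text
time: 32.2
position: [466.3, 235.7, 65.1]
tcp_rot: [-179.9, -0.1, -6.5]
wrist_force: [0.2, 0.7, -3.4]
width: 12.1
grasp_force: 98.5
```

```bash
python3 chk.py w9
```

```text
32.25 [466.4 235.8  65.3] [-1.7994e+02 -1.2000e-01 -6.4500e+00] [ 0.8 -0.5 -3.7] 12.0
222 258 -113.3 67.0
222 378 -113.4 11.9
235 260 -119.6 66.4
235 377 -119.6 12.1
250 260 -126.9 66.7
250 376 -127.0 12.2
```

{"api": "servo_tool", "payload": {
  "series": [
    [[0,0,-0.4],[0,0,0],1],
    [[0,0,-0.7],[0,0,0],1],
    [[0,0,-0.75],[0,0,0],1],
    [[0,0,-0.75],[0,0,0],1],
    [[0.25,-0.03,-0.75],[0,0,0],1],
    [[0.5,-0.06,-0.75],[0,0,0],1],
    [[0.75,-0.08,-0.75],[0,0,0],1],
    [[1,-0.11,-0.75],[0,0,0],1],
    [[1.25,-0.14,-0.75],[0,0,0],1],
    [[1.25,-0.14,-0.75],[0,0,0],1]
  ]
}}

```text
time: 33.55
position: [511.2, 229.2, 34.0]
tcp_rot: [179.9, 0.4, -6.4]
wrist_force: [-11.2, -2.5, 17.5]
width: 12.1
grasp_force: 104.5
```

{"api": "servo_tool", "payload": {
  "series": [
    [[0,0,0.01],[0,0,0],1],
    [[0.25,-0.03,0.01],[0,0,0],1],
    [[0.5,-0.06,0.01],[0,0,0],1],
    [[0.8,-0.09,0.01],[0,0,0],1],
    [[1.1,-0.12,0.01],[0,0,0],1],
    [[1.4,-0.16,0.01],[0,0,0],1],
    [[1.7,-0.19,0.01],[0,0,0],1],
    [[2,-0.22,0.01],[0,0,0],1],
    [[2.2,-0.25,0.01],[0,0,0],1],
    [[2.3,-0.26,0.01],[0,0,0],1]
  ]
}}

```text
time: 34.8
position: [603.9, 218.8, 34.0]
tcp_rot: [179.9, 0.4, -6.4]
wrist_force: [-10.4, -2.5, 14.2]
width: 12.1
grasp_force: 103.9
```

{"api": "servo_tool", "payload": {
  "series": [
    [[0.04,0,0],[0,0,0],1],
    [[0.08,-0.01,0],[0,0,0],1],
    [[0.12,-0.01,0],[0,0,0],1],
    [[0.16,-0.02,0],[0,0,0],1],
    [[0.2,-0.02,0],[0,0,0],1],
    [[0.25,-0.03,0],[0,0,0],1],
    [[0.3,-0.03,0],[0,0,0],1],
    [[0.3,-0.03,0],[0,0,0],1],
    [[0.3,-0.03,0],[0,0,0],1],
    [[0.3,-0.03,0],[0,0,0],1]
  ]
}}

```text
time: 36.05
position: [614.0, 218.0, 34.1]
tcp_rot: [179.9, 0.5, -6.4]
wrist_force: [-13.6, -0.5, 15.7]
width: 12.1
grasp_force: 104.4
```

{"api": "servo_tool", "payload": {
  "series": [
    [[0.04,0,0],[0,0,0],1],
    [[0.08,-0.01,0],[0,0,0],1],
    [[0.12,-0.01,0],[0,0,0],1],
    [[0.12,-0.01,0],[0,0,0],1],
    [[0.12,-0.01,0],[0,0,0],1],
    [[0.12,-0.01,0],[0,0,0],1],
    [[0.12,-0.01,0],[0,0,0],1],
    [[0.12,-0.01,0],[0,0,0],1],
    [[0.12,-0.01,0],[0,0,0],1],
    [[0.12,-0.01,0],[0,0,0],1]
  ]
}}

```text
time: 37.3
position: [614.1, 218.0, 34.2]
tcp_rot: [179.8, 1.0, -6.4]
wrist_force: [-25.3, 0.8, 27.6]
width: 12.1
grasp_force: 105.9
```

{"api": "servo_tool", "payload": {
  "series": [
    [[-0.1,0.01,0],[0,0,0],1],
    [[-0.2,0.02,0],[0,0,0],1],
    [[-0.2,0.02,0],[0,0,0],0.6],
    [[-0.2,0.02,0],[0,0,0],0.5],
    [[-0.2,0.02,0.1],[0,0,0],0.5],
    [[-0.2,0.02,0.8],[0,0,0],0.5],
    [[-0.4,0.02,2],[0,0,0],0.4],
    [[-1.5,0.02,3.2],[0,0,0],0.2],
    [[-2.5,0.02,4],[0,0,0],0],
    [[-2.5,0.02,4],[0,0,0],0]
  ]
}}

```text
time: 38.55
position: [523.2, 219.5, 197.6]
tcp_rot: [-179.9, -0.2, -6.4]
wrist_force: [0.6, 0.0, 0.2]
width: 85.6
grasp_force: 0.0
```

```bash
python3 look.py w10
python3 - <<'E'
import cv2
im=cv2.imread('pics/w10.png'); cv2.imwrite('pics/w10c.png',cv2.resize(im[0:320,150:550],None,fx=1.9,fy=1.9,interpolation=cv2.INTER_CUBIC)[:600])
E
```

```text
38.6 [524.4 219.3 196.2] [-179.92   -0.19   -6.38]
```

View pics/w10c.png

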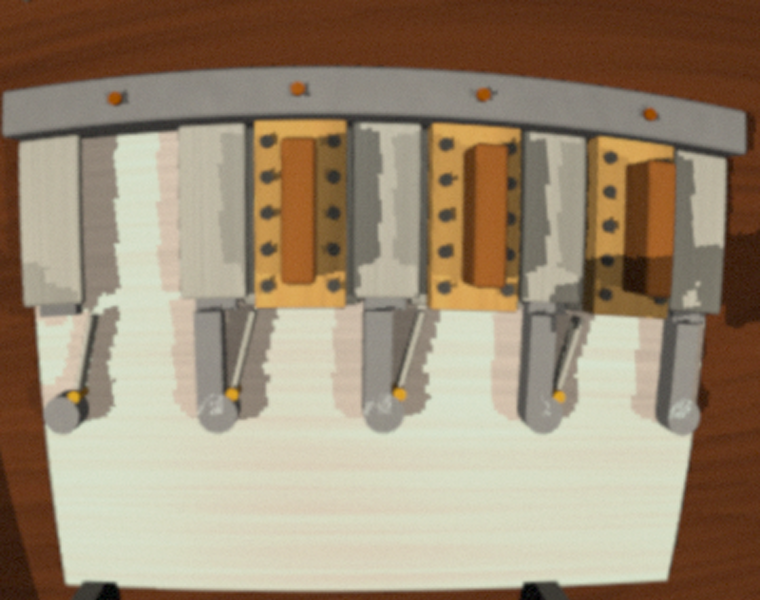

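All three racks are home, each with its catch closed. Next I go over the keys, closing the gripper on the way.

{"api": "servo_tool", "payload": {
  "series": [
    [[0,-0.8,0.2],[0,0,0],0.3],
    [[-0.2,-2.1,0.2],[0,0,0.3],0.6],
    [[-0.4,-3.4,0.2],[0,0,0.6],1],
    [[-0.7,-4.7,0.2],[0,0,0.9],1],
    [[-1,-6,0.2],[0,0,1.28],1],
    [[-1.3,-7.3,0.2],[0,0,1.28],1],
    [[-1.6,-8.6,0.2],[0,0,1.28],1],
    [[-1.8,-9.9,0.2],[0,0,1.28],1],
    [[-2,-10.9,0.2],[0,0,1.28],1],
    [[-2.08,-11.35,0.2],[0,0,1.28],1]
  ],
  "newtons": 60
}}

```text
time: 39.85
position: [441.0, -237.9, 201.5]
tcp_rot: [-180.0, 0.0, -0.2]
wrist_force: [0.6, -0.1, 0.3]
width: -0.1
grasp_force: 0.0
```

Run:
```python
from h import *
r.read_camera('wrist')
m=r.camera_model('wrist'); im=save('wrist','w11')
o=r.get_obs(); print(o['time'],o['position'].round(1),o['tcp_rot'].round(1))
for q in('key_round','key_bar','key_square'):
    for d in r.masks_of('wrist',q):
        if d['score']<.3: continue
        x=np.argwhere(d['pixels'])[:,::-1]; x=x[im[x[:,1],x[:,0]].min(1)>150]
        print(q,round(d['score'],2),np.round(d['box']).tolist(),at('wrist',*x.mean(0),58,m).round(1))
for c in('scene','side'):
    mm=r.camera_model(c); save(c,c+'1')
    for d in r.masks_of(c,'rack_a'):
        if d['score']>.3: b=d['box']; print(c,round(d['score'],2),np.round(b),at(c,(b[0]+b[2])/2,(b[1]+b[3])/2,25,mm).round())
```

```text
39.95 [ 441.1 -236.9  201.7] [-180.     0.    -0.2]
key_round 0.7 [290.0, 201.0, 334.0, 246.0] [ 440.6 -233.9   58. ]
key_bar 0.63 [219.0, 196.0, 253.0, 258.0] [ 437.7 -168.5   58. ]
key_square 0.61 [140.0, 212.0, 183.0, 253.0] [ 434.2 -103.4   58. ]
key_square 0.51 [466.0, 3.0, 504.0, 11.0] [nan nan nan]
scene 0.95 [330. 320. 366. 353.] [617. 217.  25.]
scene 0.91 [315. 298. 354. 326.] [607. 149.  25.]
scene 0.82 [301. 270. 336. 296.] [594.  62.  25.]
scene 0.74 [218. 152. 249. 174.] [ 573. -428.   25.]
scene 0.68 [269. 117. 295. 143.] [ 377. -485.   25.]
side 0.83 [322. 444. 370. 480.] [ 366. -504.   25.]
side 0.58 [408. 380. 456. 414.] [ 563. -461.   25.]
side 0.38 [297. 189. 302. 199.] [577. 212.  25.]<stdin>:9: RuntimeWarning: Mean of empty slice.
  ret = um.true_divide(
```

View pics/w11.png

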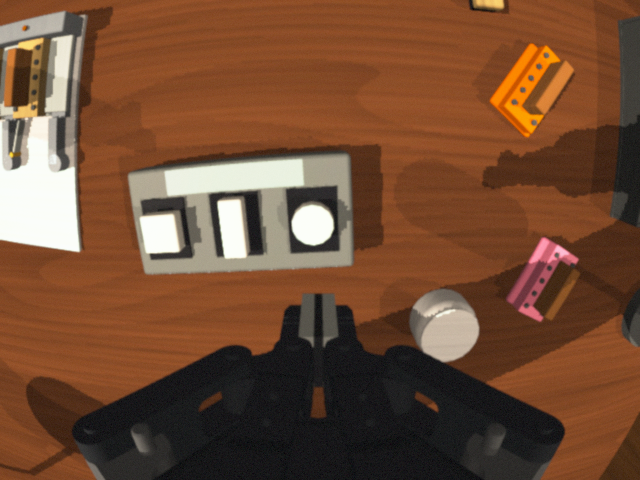

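w11 shows the round key at (313,224), bar at (233,228) and square at (163,232). Only the orange and pink look-alikes remain on the bench. Pressing the round key.

{"api": "servo_tool", "payload": {
  "series": [
    [[0,0.03,-1.2],[0,0,0],1],
    [[0,0.03,-2.4],[0,0,0],1],
    [[0,0.03,-3.2],[0,0,0],1],
    [[0,0.03,-3.5],[0,0,0],1],
    [[0,0.03,-3.65],[0,0,0],1],
    [[0,0.03,-3.75],[0,0,0],1],
    [[0,0.03,-3.8],[0,0,0],1],
    [[0,0.03,-3.8],[0,0,0],1],
    [[0,0.03,-3.8],[0,0,0],1],
    [[0,0.03,-3.8],[0,0,0],1]
  ]
}}

```text
time: 41.55
position: [441.2, -233.8, 51.2]
tcp_rot: [180.0, -0.1, -0.0]
wrist_force: [-0.5, 3.7, 5.6]
width: -0.1
grasp_force: 2.6
```

{"api": "servo_tool", "payload": {
  "series": [
    [[0,0,-0.03],[0,0,0],1],
    [[0,0,-0.03],[0,0,0],1],
    [[0,0,0.3],[0,0,0],1],
    [[0,0,0.9],[0,0,0],1],
    [[0,0,1.2],[0,0,0],1],
    [[-0.05,1,1.2],[0,0,0],1],
    [[-0.1,2,1.2],[0,0,0],1],
    [[-0.15,3,1.2],[0,0,0],1],
    [[-0.17,3.26,1.2],[0,0,0],1],
    [[-0.17,3.26,1.2],[0,0,0],1]
  ]
}}

```text
time: 42.8
position: [434.5, -103.5, 98.6]
tcp_rot: [180.0, -0.0, 0.1]
wrist_force: [0.5, -0.8, 0.4]
width: 0.3
grasp_force: 0.0
```

{"api": "servo_tool", "payload": {
  "series": [
    [[0,0,-0.4],[0,0,0],1],
    [[0,0,-0.8],[0,0,0],1],
    [[0,0,-1],[0,0,0],1],
    [[0,0,-1.1],[0,0,0],1],
    [[0,0,-1.17],[0,0,0],1],
    [[0,0,-1.22],[0,0,0],1],
    [[0,0,-1.22],[0,0,0],1],
    [[0,0,-1.22],[0,0,0],1],
    [[0,0,-1.22],[0,0,0],1],
    [[0,0,-1.22],[0,0,0],1]
  ]
}}

```text
time: 44.05
position: [434.8, -104.2, 50.9]
tcp_rot: [179.9, -0.1, 0.0]
wrist_force: [-5.1, -3.5, 15.8]
width: 0.2
grasp_force: 7.6
```

{"api": "servo_tool", "payload": {
  "series": [
    [[0,0,0.1],[0,0,0],1],
    [[0,0,0.4],[0,0,0],1],
    [[0,0,0.9],[0,0,0],1],
    [[0,0,1.2],[0,0,0],1],
    [[0,0,1.2],[0,0,0],1],
    [[0.03,-0.6,1.2],[0,0,0],1],
    [[0.06,-1.2,1.2],[0,0,0],1],
    [[0.09,-1.63,1.2],[0,0,0],1],
    [[0.09,-1.63,1.2],[0,0,0],1],
    [[0.09,-1.63,1.2],[0,0,0],1]
  ]
}}

```text
time: 45.3
position: [437.1, -167.9, 97.3]
tcp_rot: [-179.9, 0.1, -0.0]
wrist_force: [0.1, 0.5, -0.3]
width: -0.2
grasp_force: 0.0
```

{"api": "servo_tool", "payload": {
  "series": [
    [[0,0,-0.4],[0,0,0],1],
    [[0,0,-0.8],[0,0,0],1],
    [[0,0,-1],[0,0,0],1],
    [[0,0,-1.1],[0,0,0],1],
    [[0,0,-1.16],[0,0,0],1],
    [[0,0,-1.2],[0,0,0],1],
    [[0,0,-1.2],[0,0,0],1],
    [[0,0,-1.2],[0,0,0],1],
    [[0,0,-1.2],[0,0,0],1],
    [[0,0,-1.2],[0,0,0],1]
  ]
}}

```text
time: 46.55
position: [437.2, -168.0, 50.9]
tcp_rot: [-180.0, 0.0, -0.0]
wrist_force: [-4.5, 5.3, 17.8]
width: 0.1
grasp_force: 8.9
```

{"api": "servo_tool", "payload": {
  "series": [
    [[0,0,0.1],[0,0,0],1],
    [[0,0,0.4],[0,0,0],1],
    [[0,0,0.9],[0,0,0],1],
    [[0,0,1.6],[0,0,0],1],
    [[0,0,2.4],[0,0,0],1],
    [[0,0,3.2],[0,0,0],1],
    [[0,0,3.7],[0,0,0],1],
    [[0,0,3.7],[0,0,0],1],
    [[0,0,3.7],[0,0,0],1],
    [[0,0,3.7],[0,0,0],1]
  ]
}}

```text
time: 47.8
position: [437.0, -168.4, 196.7]
tcp_rot: [-179.9, 0.1, -0.0]
wrist_force: [-0.2, 0.2, -0.6]
width: -0.1
grasp_force: 0.0
```

Run:
```python
from h import *
o=r.get_obs(); print(o['time'],o['position'].round(1),o['wrist_force'].round(1))
m=r.camera_model('wrist'); im=save('wrist','w12')
for q in('key_round','key_bar','key_square'):
    for d in r.masks_of('wrist',q)[:2]:
        x=np.argwhere(d['pixels'])[:,::-1]; x=x[im[x[:,1],x[:,0]].min(1)>150]
        if len(x): print(q,round(d['score'],2),np.round(d['box']).tolist(),at('wrist',*x.mean(0),58,m).round(1))
r.read_camera('scene'); mm=r.camera_model('scene')
for d in r.masks_of('scene','rack_a'):
    if d['score']>.3: b=d['box']; print(round(d['score'],2),np.round(b),at('scene',(b[0]+b[2])/2,(b[1]+b[3])/2,25,mm).round())
```

```text
47.8 [ 437.  -168.4  196.7] [-0.2  0.2 -0.6]
key_round 0.86 [375.0, 196.0, 422.0, 243.0] [ 440.3 -233.5   58. ]
key_bar 0.94 [306.0, 191.0, 333.0, 256.0] [ 437.5 -167.9   58. ]
key_square 0.7 [212.0, 205.0, 261.0, 249.0] [ 433.9 -102.6   58. ]
0.91 [300. 272. 339. 297.] [594.  66.  25.]
0.8 [217. 150. 247. 176.] [ 576. -430.   25.]
0.69 [331. 323. 369. 352.] [613. 221.  25.]
0.59 [314. 299. 355. 323.] [606. 147.  25.]
0.55 [269. 118. 297. 140.] [ 371. -487.   25.]
```

```bash
python3 -c "
from plant import r
print(r.job_done())"
```

```text
the job is handed in; nothing more can be done
None
```

I slid all three racks on the bench into bays 2, 3 and 4, where the wrist camera showed each catch snapped shut, then pressed the round, square and bar keys in that order and handed the job in at about 48 s; the hand-in gave no verdict.

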